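Close a box of macarons and ring for the customer

ROBOT

A 6-joint arm with a two-finger parallel gripper is mounted at the origin on a cart in front of the work surface, level with it; the furniture and walls round the work are solid. World frame = base frame: x ahead of the robot, y to its left, z up, the work surface at z = 0. Lengths are in m, angles in rad, forces in N, time in s.
With the tool pointing down it reaches from about 0.3 to 0.875 m from the base axis. Payload 6.4 kg.
Tool frame: the origin (TCP) lies between the finger pads; the fingertips stand 22 mm ahead of it and the grasp point (between the pads) lies 3 mm ahead of it; z points along the fingers, y is the line along which they close (so a half turn about z gives the same grasp; the last joint's range is limited). The gripper opens to 85 mm and grips with 20 to 120 N. Pads are 22 mm wide; open, the fingers measure 114 mm over their backs; the gripper's body (76 mm by 85 mm) begins 54 mm behind the grasp point. The pads swing forward as they close: fully open they stand 13 mm farther back than shut.
Start: joints at [-1.503, 0.181, 1.607, -0, 1.354, -0.206], TCP at [0.155, -0.554, 0.253] pointing down, gripper open.
Joint ranges: [-2.99, 2.99], [-0.89, 2.07], [0.3, 2.58], [-1.14, 4.28], [0, 2.63], [-3.12, 3.12]. Speed limits (rad/s): [2.57, 2.57, 3.01, 3.14, 3.14, 3.14].

INTERFACE

Orientations are given as a rotation vector (axis times angle).
In Python, from cell import env gives the robot as it stands.
- The arm moves only by the tool inch_along, called after "Emit:" as name([rows], argument=value, ...), one row to a line, values as JSON. Schema: {"type":"object","properties":{"ticks":{"type":"array","items":{"type":"array","prefixItems":[{"type":"array","items":{"type":"number"},"minItems":3,"maxItems":3},{"type":"array","items":{"type":"number"},"minItems":3,"maxItems":3},{"type":"number"}],"minItems":3,"maxItems":3},"minItems":1,"maxItems":8},"only":{"type":"string"},"quiet":{"type":"boolean"},"lines":{"type":"string"}},"required":["ticks"],"additionalProperties":false}. ticks is a list of rows, 1 to 8 of them, each written [[rx, ry, rz], [dx, dy, dz], opening]: a rotation vector rx, ry, rz in rad, then dx, dy, dz in m, then the finger opening in m; each row shifts and turns the commanded pose from where the row before left it, along the tool's axes as they then stand; what a row does not reach is not made up. A row lasts 1/8 s, in which the tool goes at most 0.0625 m and 0.188 rad, less where a joint would pass 70% of its speed; a pose out of reach is approached as far as the arm can. The fingers move at their own pace and stop on an object; the grip force is fixed at half the most. Time passes only in rows, so rows that do not move let the fingers close. The tool returns the time, the measured TCP pose, the force, the opening and the grip force at its end. only (a regular expression) keeps the lines of the reply that match it, lines (a string "A,B") keeps lines A to B, and quiet returns only ok. Input that does not fit is refused with a message, and nothing moves.
- env.get_state(): the state, without advancing time (a new reading comes with each control period).
- env.get_image(name): name is "scene" or "top" or "wrist"; returns a dict with "pixels" (384x512x3 uint8, blue, green, red), "fx", "fy", "cx", "cy" (pixels), "world_from_camera" (4x4, takes a point from camera to world coordinates). Camera axes: x right, y up, looking along -z (the intrinsics and any distortion apply to the point x, -y, -z); pixel columns grow to the right and rows downward; lengths in m; the calibration is good to about 2 mm. A picture is of the moment at which its call begins. There is no depth.
- env.hand_in(): hands the job in; it is judged then, once.
The state is a dict: "t": time; "joints": joint angles; "joint_vel": joint speeds; "effort": joint torques, N m; "position": TCP position; "ee_rot": TCP orientation; "wrist_force": force on the tool from outside, world axes, zero at the start; "wrist_torque": the same for the moment, N m; "width": finger opening in m; "grip_force": force on a finger pad.
Only numpy, scipy, OpenCV 4.12 (cv2) and the standard library are available. Lean on these libraries where they do the work, as an engineer would, in place of code of your own. Each camera call takes 0.05 s, during which the arm holds its last target. There are 200 camera calls.

TASK

The order of macarons is packed and can go out. With light touches of your fingertips only, push the lid of the open yellow carton down until it is fully shut, then fold both of the lid's brown tabs down flat over the circles on the carton's front, and last gently press the knob of the counter bell right down and let it come up again, to call the customer. Do not pick up, tip over or shove away the carton or the bell, keep your fingers off the macarons, and leave everything else on the counter undisturbed.

Things in the scene. Friction and masses are not known exactly. Their poses are not given: they have to be found in the camera images.
- carton: Open yellow card carton, loose on the counter, 59 mm (its x) by 206 mm (its y) by 50 mm high, about 0.5 kg full, walls 2 mm. Origin: centre of its underside. Its front face (x = -29 mm) looks towards the robot, its y points to the robot's left; yaw within 0.3 rad. The lid is hinged along the top of its back wall (x = +29 mm). Two similar closed cartons lie farther back and are no part of the job.
- carton_lid (a joint): Angle of the lid in rad: 0 shut, grows as it opens, 1.57 upright. The lid is a flat panel, 2 mm thick, 59 mm deep, 206 mm long. A stiff card crease holds it at any angle; about 0.2 to 0.4 N at its free edge moves it, and it does not spring back. Pressed down when shut, the card gives about 1 mm for each 5 N.
- lid_hinge (a point): Middle of the lid's hinge line (runs along the carton's y): carton frame x = +29, y = 0, z = 49 mm.
- lid_edge (a point): Middle of the lid's free edge, on its outer face; moves with the lid. Shut: carton frame x = -29, y = 0, z = 50.5 mm.
- tab_left (a joint): Fold of the left tab (carton y = +65 mm) in rad: 0 in the plane of the lid, sticking out past its free edge; 1.5 (its stop) folded square to the lid, which with the lid shut is down along the front face. Stiff crease: about 0.3 N at the tip folds it, and it stays where it is left.
- tab_right (a joint): The same for the right tab (carton y = -65 mm).
- tab_left_tip (a point): 2 mm inside the rounded tip of the left tab, 32 mm from its crease, moves with it. The tab is brown card with a gold dot on its outer face, 26 mm wide, 34 mm long, 1.6 mm thick, creased at the lid's free edge. Folded down it reaches from 50 to 16 mm above the counter, about 1 mm in front of the front face, over a circle printed there.
- tab_right_tip (a point): The same point of the right tab, which is alike.
- macarons: Row of six fragile macarons that fills the carton, packed tight in it (48 by 192 mm, tops 36 mm above the carton's underside); origin at the carton's.
- bell: Brass counter bell on a black foot, loose, 76 mm across, 60 mm high to the top of its knob, 0.16 kg. Origin: centre of its underside. Stands left or right of the carton.
- bell_plunger (a joint): Travel of the bell's knob in m: 0 up, 0.005 fully down. Its spring brings it back up; 8 N pushes it fully down.
- bell_top (a point): Top centre of the bell's round knob (14 mm across), 60 mm above the counter; press it straight down.
- tape: Bystander: roll of gold tape lying flat, 73 mm across, 18 mm high, loose; origin under its centre. Stands where the bell might have stood, on the other side of the carton.
- canister: Bystander: clear canister of sweets with a grey lid, 72 mm across, 128 mm high, loose; origin under its centre.
- spool: Bystander: spool of red ribbon, 43 mm across, 19 mm high, loose; origin under its centre.

How it is judged:
On the way, in this order (a step that is already met when the one before it is completed fails the run):
1. the lid is shut (value of joint carton_lid below 0.08 rad), for 0.1 s.
2. both tabs are folded down against the front, the lid still shut (value of joint carton_lid below 0.08 rad and value of joint each of tab_left, tab_right above 1.3 rad), for 0.1 s.
3. the bell's knob is pressed down (value of joint bell_plunger above 0.003 m and contact force between the fingers and bell above 0.5 N), for 0.02 s.
At the end, for the whole second after the job is handed in: Lid shut (within 0.08 rad), both tabs folded at least 1.3 rad, the bell's knob up again (1 mm), carton and bell upright, still and within 50 mm of their places, tape, canister and spool within 20 mm of their places (all of step 2 and value of joint bell_plunger below 0.001 m and distance of each of carton, bell from where it was at the start of the episode below 0.05 m and angle between each of carton, bell's own z axis and vertical below 0.1 rad and linear speed of each of carton, bell below 0.02 m/s and distance of each of tape, canister, spool from where it was at the start of the episode below 0.02 m); the robot touches nothing.
It fails at once if a tab folded well over while the lid is still open (value of joint carton_lid above 0.2 rad and value of joint any of tab_left, tab_right above 0.9 rad).
It fails at once if the bell rung before the carton is closed and its tabs are down (value of joint bell_plunger above 0.002 m and (value of joint carton_lid above 0.12 rad or value of joint any of tab_left, tab_right below 1.2 rad)).
It fails at once if the carton or the bell picked up (15 mm), tipped (0.3 rad) or shoved more than 50 mm (height (world z) of any of carton, bell above 0.015 m or angle between any of carton, bell's own z axis and vertical above 0.3 rad or distance of any of carton, bell from where it was at the start of the episode above 0.05 m).
It fails at once if the carton pressed with more than 25 N or the bell with more than 60 N (contact force between any of the arm, the fingers and carton above 25 N or contact force between any of the arm, the fingers and bell above 60 N).
It fails at once if the macarons touched with more than 1 N, or the tape, canister or spool moved more than 20 mm (contact force between the fingers and macarons above 1 N or distance of any of tape, canister, spool from where it was at the start of the episode above 0.02 m).
It also fails if it takes over 64 s, if anything falls off the work surface, if the arm or the gripper's body presses on something with over 40 N, if the wrist force passes 120 N, or if a joint passes its speed limit or range.

## Working session

There is one attempt and no reset: what is moved stays moved. The work goes in short steps, Python scripts to look and compute and a tool call to move; the robot and the scene stay as the last step left them, time stands still between calls to the robot, and variables do not carry over. Pictures are saved under pics/ and viewed, at most 13 in all, crops included, and the job is handed in when it is done.

```bash
ls; mkdir -p pics
```

Run:
```python
from cell import env
import cv2,numpy as np
for n in("scene","top"):
    d=env.get_image(n);cv2.imwrite(f"pics/{n}0.png",d["pixels"]);print(n,d["fx"],d["fy"],d["cx"],d["cy"],[k for k in d]);print(np.round(d["world_from_camera"],4))
s=env.get_state();print(s["t"],s["position"],s["ee_rot"],s["width"],s["wrist_force"])
```

```text
cell.py
pics
scene 495.44642474943186 495.44642474943186 254.2923970880708 188.52982160013707 ['pixels', 'fx', 'fy', 'cx', 'cy', 'world_from_camera']
[[-0.782   0.3341 -0.5262 -0.0588]
 [-0.6233 -0.4177  0.6611  0.7517]
 [ 0.001   0.8449  0.5349  0.7617]
 [ 0.      0.      0.      1.    ]]
top 414.9544508113771 414.9544508113771 263.62666945534636 195.18030942519079 ['pixels', 'fx', 'fy', 'cx', 'cy', 'world_from_camera']
[[ 0.0264  0.9961 -0.0847  0.5268]
 [-0.9996  0.0252 -0.015  -0.0818]
 [-0.0128  0.085   0.9963  1.1402]
 [ 0.      0.      0.      1.    ]]
0.1 [ 0.15548549 -0.55311217  0.2524874 ] [-3.11064927e+00 -4.28561198e-01 -1.71974237e-04] 0.08563586605214778 [ 0.12658665 -0.35573603 -0.10986268]
```

View pics/scene0.png

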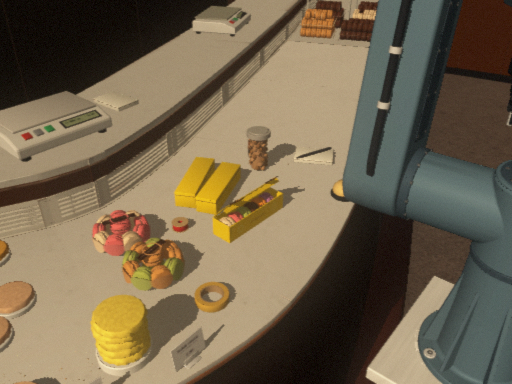

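View pics/top0.png

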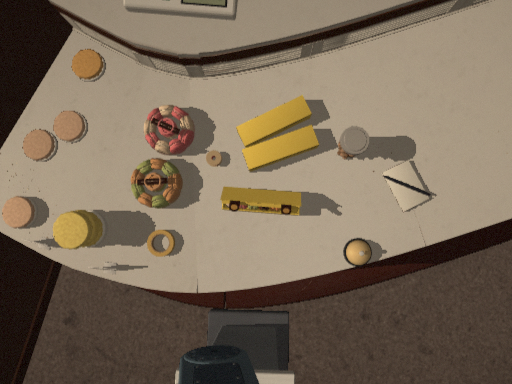

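The scene view shows the open carton at about (250,212), the tape at (212,297) and the canister at (258,148). In the top view the carton is at (261,201), with its tabs near (235,207) and (286,210). The bell is at (358,252), right of the carton, and the tape is at (160,243). Next I'll zoom in on the carton.

Run:
```python
import cv2,numpy as np
a=cv2.imread("pics/top0.png")[170:270,205:385];b=cv2.imread("pics/scene0.png")[165:245,200:300]
a=cv2.resize(a,None,fx=4.4,fy=4.4,interpolation=2)[:310]
b=cv2.resize(b,None,fx=3.6,fy=3.6,interpolation=2)
c=np.zeros((600,792,3),np.uint8);c[:310]=a[:310,:792];c[312:600,:360]=b
cv2.imwrite("pics/c1.png",c)
```

```text
(no output)
```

View pics/c1.png

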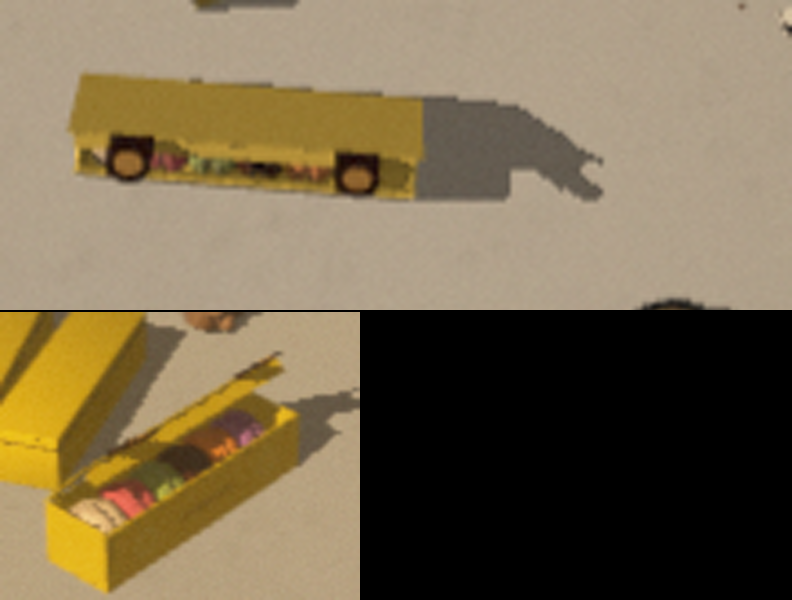

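The close-up shows the lid leaning forward over the carton, partly open, with the tabs extending its plane, gold dots up. Crop positions: hinge edge (80,73)–(423,98), free edge (72,133)–(420,160), front rim (75,172)–(415,198). Next I'll turn these into positions.

Create h.py:
```python
from cell import env
import cv2,numpy as np
from scipy.spatial.transform import Rotation as R
def ray(d,u,v):
    T=np.array(d["world_from_camera"]);r=T[:3,:3]@np.array([(u-d["cx"])/d["fx"],-(v-d["cy"])/d["fy"],-1]);return T[:3,3],r/np.linalg.norm(r)
def plane(d,u,v,z):
    o,r=ray(d,u,v);return o+r*(z-o[2])/r[2]
def tri(r1,r2):
    A=np.c_[r1[1],-r2[1]];s=np.linalg.lstsq(A,r2[0]-r1[0],rcond=None)[0]
    p,q=r1[0]+s[0]*r1[1],r2[0]+s[1]*r2[1];return (p+q)/2,np.linalg.norm(p-q)
def proj(d,P):
    T=np.linalg.inv(d["world_from_camera"]);c=T[:3,:3]@P+T[:3,3];return d["cx"]+d["fx"]*c[0]/-c[2],d["cy"]-d["fy"]*c[1]/-c[2]
def tool(s=None):
    s=s or env.get_state();return np.array(s["position"]),R.from_rotvec(s["ee_rot"])
```

Run:
```python
from h import *
np.set_printoptions(precision=4,suppress=True)
d=env.get_image("top");e=env.get_image("scene")
c=lambda x,y:(205+x/4.4,170+y/4.4)
k=lambda x,y:(200+x/3.6,165+(y-312)/3.6)
FL,FR=plane(d,*c(75,172),.05),plane(d,*c(415,198),.05)
HL,HR=plane(d,*c(80,73),.049),plane(d,*c(423,98),.049)
print("front",FL,FR,np.linalg.norm(FL-FR));print("hinge",HL,HR,np.linalg.norm(HL-HR))
for a,b in((FL,FR),(HL,HR)): print("yaw",np.arctan2(-(a-b)[0],(a-b)[1]))
# two-view checks: front-top corners (scene: left end corner (107,535), right (297,412))
print("FL tri",tri(ray(d,*c(75,172)),ray(e,*k(107,535))));print("FR tri",tri(ray(d,*c(415,198)),ray(e,*k(297,412))))
print("lid edge R tri",tri(ray(d,*c(421,160)),ray(e,*k(283,368))))
# lid free edge via arc: intersect ray w/ lid length 58 about hinge
for P,q in((HL,c(72,133)),(HR,c(421,160))):
  for z in(.08,.09,.095,.1,.105):
    X=plane(d,*q,z);print(z,X,np.linalg.norm(X-P))
m=cv2.cvtColor(d["pixels"],cv2.COLOR_BGR2HSV)[235:270,338:380]
b=((m[...,0]<28)&(m[...,1]>110)&(m[...,2]>90)).astype(np.uint8)
ys,xs=np.nonzero(b);print("brass",xs.mean()+338,ys.mean()+235,np.ptp(xs),np.ptp(ys),plane(d,xs.mean()+338,ys.mean()+235,.03))
```

```text
front [0.5799 0.043  0.05  ] [ 0.5697 -0.1604  0.05  ] 0.2037347027675693
hinge [0.6397 0.0422 0.049 ] [ 0.6298 -0.1641  0.049 ] 0.2066154870187473
yaw -0.05045476484685033
yaw -0.04793007950985579
FL tri (array([0.58  , 0.0431, 0.05  ]), np.float64(0.00021424549789671383))
FR tri (array([ 0.5703, -0.1601,  0.0488]), np.float64(0.0014396161223423482))
lid edge R tri (array([ 0.5892, -0.1625,  0.0785]), np.float64(0.0038517534417958775))
0.08 [0.6012 0.0422 0.08  ] 0.04940751433079543
0.09 [0.6005 0.041  0.09  ] 0.056719540015513485
0.095 [0.6001 0.0404 0.095 ] 0.060675388680047994
0.1 [0.5998 0.0398 0.1   ] 0.06478293882064523
0.105 [0.5994 0.0392 0.105 ] 0.06901510944615738
0.08 [ 0.5906 -0.1613  0.08  ] 0.0499873296145419
0.09 [ 0.59   -0.1606  0.09  ] 0.05719241529364872
0.095 [ 0.5897 -0.1602  0.095 ] 0.06109652465641188
0.1 [ 0.5894 -0.1598  0.1   ] 0.06515412885355823
0.105 [ 0.5891 -0.1594  0.105 ] 0.06933828604634464
brass 357.30337078651684 252.1258426966292 24 24 [ 0.4762 -0.317   0.03  ]
```

Add to h.py:
```python
def to(P,yaw=None):
    """remaining move in tool axes to tip-less TCP target P; yaw = world heading wanted of tool x"""
    p,r=tool();M=r.as_matrix();out=M.T@(np.array(P)-p);h=np.arctan2(M[1,0],M[0,0])
    print("tcp",np.round(p,4),"heading",round(h,3),"tilt",np.round(M[:2,2],3),"move",np.round(out,4),"rotz",None if yaw is None else round(h-yaw,3))
```

```text
(no output)
```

Emit:
inch_along([
  [[0,0,0],[0.05,-0.03,0],0],
  [[0,0,0],[0.05,-0.03,0],0],
  [[0,0,0],[0.05,-0.03,0],0],
  [[0,0,0],[0.05,-0.03,0],0],
  [[0,0,0],[0.05,-0.03,0],0],
  [[0,0,0],[0.05,-0.03,0],0],
  [[0,0,0],[0.05,-0.03,0],0],
  [[0,0,0],[0.05,-0.03,0],0],
])

```text
t: 1.2
position: [0.4768, -0.2128, 0.2534]
ee_rot: [3.112, 0.429, 0.0]
wrist_force: [0.5, -0.6, -0.2]
width: -0.0002
grip_force: 0.0
```

```bash
python3 -c "
from h import *
to([.618,-.06,.2],-.049)"
```

```text
tcp [ 0.4768 -0.2128  0.2534] heading 0.274 tilt [ 0. -0.] move [ 0.1772 -0.1089  0.0534] rotz 0.323
```

Emit:
inch_along([
  [[0,0,0],[0.044,-0.027,0],0],
  [[0,0,0],[0.044,-0.027,0],0],
  [[0,0,0],[0.044,-0.027,0],0],
  [[0,0,0],[0.045,-0.028,0],0],
  [[0,0,0.162],[0,0,0.027],0],
  [[0,0,0.161],[0,0,0.026],0],
  [[0,0,0],[0,0,0],0],
])

```text
t: 2.08
position: [0.615, -0.0609, 0.1975]
ee_rot: [-3.139, 0.074, 0.009]
wrist_force: [0.0, -0.7, -0.6]
width: 0.0001
grip_force: 0.0
```

Run:
```python
from h import *
to([.618,-.06,.2],-.049)
d=env.get_image("wrist");e=env.get_image("scene");np.set_printoptions(precision=4,suppress=True);print(d["fx"],d["world_from_camera"])
c=np.zeros((400,800,3),np.uint8);c[:384,:512]=d["pixels"];b=cv2.resize(e["pixels"][150:250,200:296],None,fx=3,fy=3);c[:300,512:800]=b
cv2.imwrite("pics/w1.png",c);cv2.imwrite("pics/w1raw.png",d["pixels"])
```

```text
tcp [ 0.615  -0.0609  0.1975] heading -0.047 tilt [-0.005  0.002] move [ 0.003  -0.001  -0.0025] rotz 0.002
269.1433387179376 [[-0.0481  0.9623  0.2677  0.6828]
 [-0.9988 -0.046  -0.0142 -0.0643]
 [-0.0013 -0.2681  0.9634  0.3176]
 [ 0.      0.      0.      1.    ]]
```

View pics/w1.png

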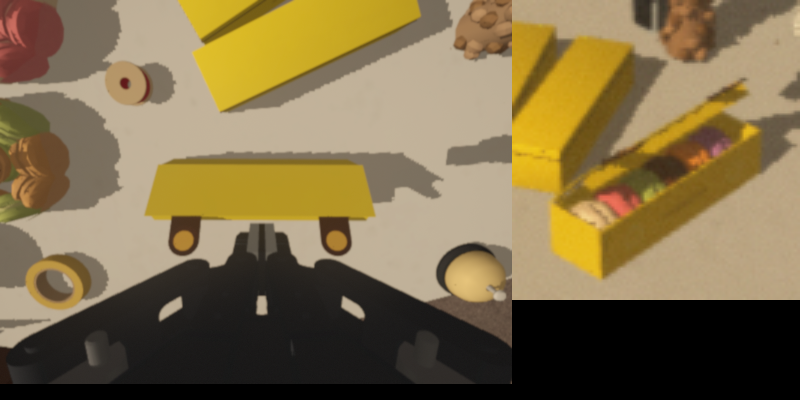

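The wrist view shows the lid's hinge edge (160,163)–(362,164), its free edge (146,216)–(375,218), the tab dots at (183,241) and (336,240), and the bell knob near (496,293). The closed fingertips are at (262,230).

Run:
```python
from h import *
np.set_printoptions(precision=4,suppress=True)
d=env.get_image("top");w=env.get_image("wrist")
c=lambda x,y:(205+x/4.4,170+y/4.4)
for n,a,b in(("HL",c(80,73),(161,163)),("HR",c(423,98),(362,164)),("EL",c(72,133),(146,216)),("ER",c(421,160),(375,218)),("dotL",c(127,161),(183,241)),("dotR",c(357,176),(336,240))):
    print(n,tri(ray(d,*a),ray(w,*b)))
print("knob z.06 wrist",plane(w,496,293,.06), "top brass z.06", plane(d,357.3,252.1,.06))
```

```bash
python3 -c "
from h import *
to([.618,-.06,.125],-.049)"
```

```text
HL (array([0.6424, 0.0451, 0.0315]), np.float64(0.0025855650907240946))
HR (array([ 0.6322, -0.1663,  0.0429]), np.float64(0.00498370000881977))
EL (array([0.602 , 0.0429, 0.0894]), np.float64(0.004666294244865377))
ER (array([ 0.5913, -0.1622,  0.0923]), np.float64(0.004624594689064565))
dotL (array([0.5845, 0.0078, 0.1061]), np.float64(0.0010372388429078813))
dotR (array([ 0.5794, -0.1242,  0.1073]), np.float64(0.001970330776702325))
knob z.06 wrist [ 0.4833 -0.3196  0.06  ] top brass z.06 [ 0.4777 -0.3106  0.06  ]
tcp [ 0.6174 -0.062   0.2019] heading -0.047 tilt [ 0.002 -0.001] move [ 0.0003 -0.0021  0.0769] rotz 0.002
```

Emit:
inch_along([
  [[0,0,0],[0,-0.002,0.046],0],
  [[0,0,0],[0,0,0.044],0],
  [[0,0,0],[0,0,0.006],0],
  [[0,0,0],[-0.004,0,0.006],0],
  [[0,0,0],[-0.005,0,0.006],0],
  [[0,0,0],[-0.005,0,0.006],0],
  [[0,0,0],[-0.005,0,0.006],0],
  [[0,0,0],[0,0,0],0],
])

```text
t: 3.28
position: [0.5969, -0.0584, 0.0798]
ee_rot: [-3.14, 0.077, 0.002]
wrist_force: [-0.5, -0.0, 0.8]
width: -0.0
grip_force: 0.0
```

Run:
```python
from h import *
to([.592,-.06,.0725],-.049)
d=env.get_image("wrist");cv2.imwrite("pics/w2.png",d["pixels"]);print(env.get_state()["wrist_force"])
```

```text
tcp [ 0.5969 -0.0584  0.0798] heading -0.049 tilt [-0.001  0.   ] move [-0.0048  0.0018  0.0073] rotz -0.0
[ 0.79769803 -0.5511001  -0.40293794]
```

View pics/w2.png

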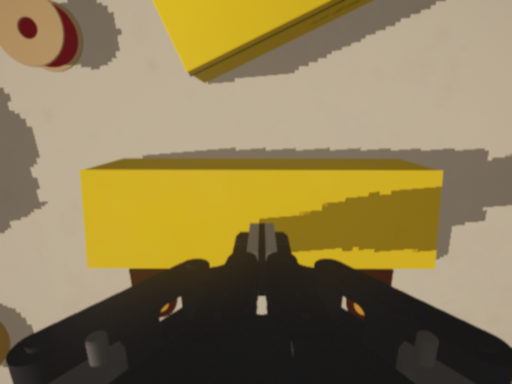

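The lid is almost shut: its free edge is at row 267 and the fingertips rest on it near (262,230). I'll ease it down while watching the force.

Emit:
inch_along([
  [[0,0,0],[-0.003,0,0.003],0],
  [[0,0,0],[-0.003,0,0.003],0],
  [[0,0,0],[0,0,0.001],0],
  [[0,0,0],[0,0,0],0],
])

```text
t: 3.82
position: [0.5917, -0.0584, 0.0732]
ee_rot: [-3.141, 0.077, 0.0]
wrist_force: [0.1, -0.2, 0.3]
width: -0.0003
grip_force: 0.0
```

Emit:
inch_along([
  [[0,0,0],[0,0,0.001],0],
  [[0,0,0],[0,0,0],0],
])

```text
t: 4.08
position: [0.592, -0.0584, 0.0724]
ee_rot: [3.141, -0.077, 0.001]
wrist_force: [-0.2, -0.3, -0.1]
width: -0.0002
grip_force: 0.3
```

Emit:
inch_along([
  [[0,0,0],[0,0,0.001],0],
  [[0,0,0],[0,0,0],0],
  [[0,0,0],[0,0,0],0],
])

```text
t: 4.45
position: [0.592, -0.0584, 0.0716]
ee_rot: [3.14, -0.077, 0.001]
wrist_force: [-0.5, -1.1, 4.7]
width: -0.0001
grip_force: 2.0
```

Emit:
inch_along([
  [[0,0,0],[0,0,0.001],0],
  [[0,0,0],[0,0,0],0],
  [[0,0,0],[0,0,0],0],
])

```text
t: 4.82
position: [0.592, -0.0584, 0.0709]
ee_rot: [3.14, -0.077, 0.001]
wrist_force: [-3.1, 0.3, 7.5]
width: 0.0002
grip_force: 3.6
```

Emit:
inch_along([
  [[0,0,0],[0,0,-0.04],0],
  [[0,0,0],[-0.018,-0.032,0],0],
  [[0,0,0],[-0.018,-0.032,0],0],
  [[0,0,0],[0,0,0],0],
])

```text
t: 5.32
position: [0.5572, 0.0094, 0.1095]
ee_rot: [-3.14, 0.073, 0.003]
wrist_force: [-0.1, -0.5, -0.8]
width: 0.0001
grip_force: 0.0
```

Run:
```python
from h import *
to([.556,.0063,.052],-.049)
d=env.get_image("wrist");e=env.get_image("scene");t=env.get_image("top")
c=np.zeros((600,800,3),np.uint8);c[:384,:512]=d["pixels"];b=cv2.resize(e["pixels"][150:250,200:296],None,fx=3,fy=3);c[:300,512:800]=b
a=cv2.resize(t["pixels"][180:226,205:380],None,fx=4.4,fy=4.4);c[390:390+a.shape[0],:a.shape[1]]=a
cv2.imwrite("pics/w3.png",c)
```

```text
tcp [0.5572 0.0094 0.1095] heading -0.047 tilt [-0.002  0.001] move [-0.001   0.0032  0.0575] rotz 0.002
```

View pics/w3.png

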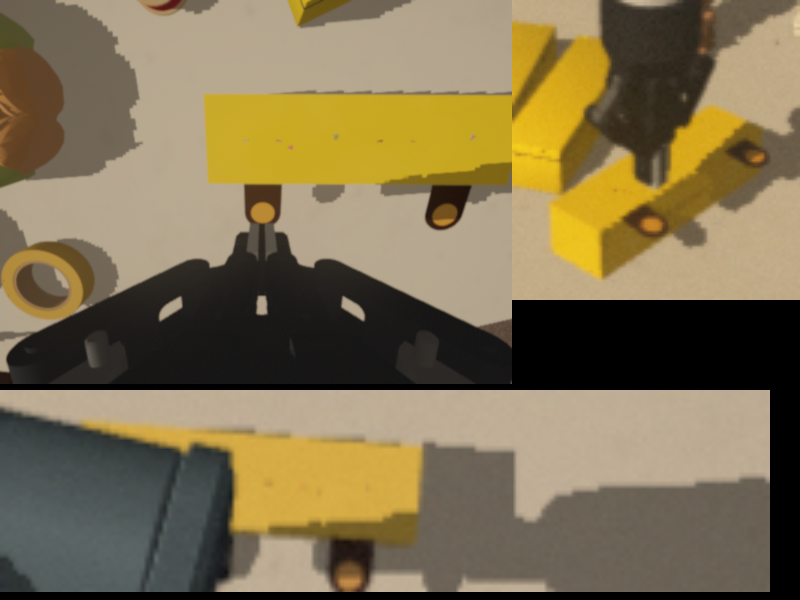

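The lid lies flat shut. The left tab is at (262,205), straight ahead of the fingertips, and the right tab is at (447,207). Now I'll fold the left tab.

Run:
```python
from h import *
w=env.get_image("wrist");print(plane(w,262,184,.05),plane(w,206,184,.05),plane(w,430,184,.05))
```

```text
[0.58297001 0.00534584 0.05      ] [0.58489915 0.04395256 0.05      ] [ 0.57718105 -0.11050503  0.05      ]
```

Emit:
inch_along([
  [[0,0,0],[0,0.002,0.025],0],
  [[0,0,0],[0,0,0.012],0],
  [[0,0,0],[0,0,0.01],0],
  [[0,0,0],[0,0,0.01],0],
  [[0,0,0],[0,0,0],0],
])

```text
t: 6.15
position: [0.5583, 0.0054, 0.0525]
ee_rot: [-3.14, 0.077, 0.002]
wrist_force: [0.2, 0.5, 0.0]
width: -0.0
grip_force: 0.0
```

Emit:
inch_along([
  [[0,0,0],[0.003,0,0.003],0],
  [[0,0,0],[0.003,0,0.003],0],
  [[0,0,0],[0.002,0,0],0],
  [[0,0,0],[0,0,0],0],
])

```text
t: 6.65
position: [0.5664, 0.0051, 0.0471]
ee_rot: [-3.14, 0.077, 0.002]
wrist_force: [-3.6, 1.6, 1.8]
width: -0.0
grip_force: 1.6
```

Emit:
inch_along([
  [[0,0,0],[0.002,0,0],0],
  [[0,0,0],[0,0,0],0],
  [[0,0,0],[0,0,0],0],
])

```text
t: 7.02
position: [0.5689, 0.005, 0.0473]
ee_rot: [-3.14, 0.077, -0.0]
wrist_force: [-2.6, 0.3, 1.0]
width: 0.0004
grip_force: 1.4
```

Run:
```python
from h import *
w=env.get_image("wrist")["pixels"];e=env.get_image("scene");t=env.get_image("top")
c=np.zeros((600,800,3),np.uint8);c[:384,:512]=w;b=cv2.resize(e["pixels"][150:250,200:296],None,fx=3,fy=3);c[:300,512:800]=b
a=cv2.resize(t["pixels"][180:226,205:380],None,fx=4.4,fy=4.4);c[390:390+a.shape[0],:a.shape[1]]=a
cv2.imwrite("pics/w4.png",c)
```

```text
(no output)
```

View pics/w4.png

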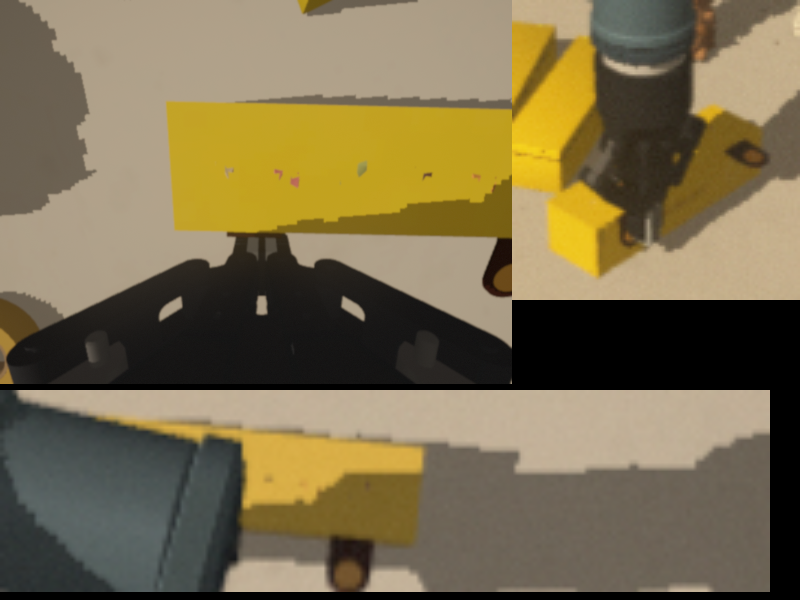

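The left tab is folded under the fingers: only a thin dark strip is left at (262,235), along the front edge. The carton has turned very slightly. I'll back straight off and then go to the right tab.

Emit:
inch_along([
  [[0,0,0],[-0.02,0,0],0],
  [[0,0,0],[0,0,-0.06],0],
  [[0,0,0],[0,0.06,0],0],
  [[0,0,0],[0,0.06,0],0],
  [[0,0,0],[0,0,0],0],
])

```text
t: 7.8
position: [0.5441, -0.1188, 0.1084]
ee_rot: [3.138, -0.086, 0.006]
wrist_force: [-0.4, 0.5, -0.4]
width: 0.0
grip_force: 0.0
```

Run:
```python
from h import *
to([.552,-.1245,.052],-.049)
w=env.get_image("wrist");e=env.get_image("scene")
np.set_printoptions(precision=4,suppress=True)
c=np.zeros((384,800,3),np.uint8);c[:,:512]=w["pixels"];b=cv2.resize(e["pixels"][160:260,200:296],None,fx=3,fy=3);c[:300,512:800]=b
cv2.imwrite("pics/w5.png",c)
hsv=cv2.cvtColor(w["pixels"],cv2.COLOR_BGR2HSV)
for u in(140,180,220,300,330):
  col=hsv[:240,u];y=np.nonzero((col[:,0]>20)&(col[:,0]<32)&(col[:,1]>150))[0];print(u,y.max() if len(y) else None,plane(w,u,y.max(),.05) if len(y) else "")
```

```text
tcp [ 0.5441 -0.1188  0.1084] heading -0.055 tilt [ 0.004 -0.003] move [0.008  0.0051 0.0565] rotz -0.006
140 171 [ 0.5819 -0.039   0.05  ]
180 172 [ 0.5797 -0.0658  0.05  ]
220 173 [ 0.5776 -0.0927  0.05  ]
300 174 [ 0.5739 -0.1467  0.05  ]
330 None
```

View pics/w5.png

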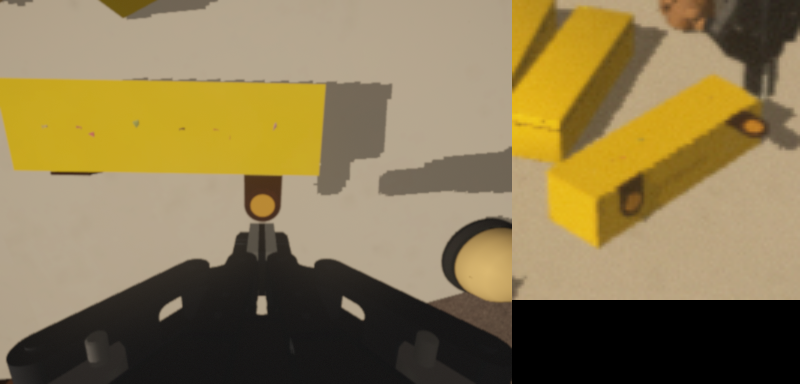

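The left tab is down over its circle, seen at (632,197) in the scene inset. The right tab is straight ahead of the fingertips, with its dot at (262,205). I'll repeat the fold there.

Emit:
inch_along([
  [[0,0,0],[0.007,0,0.025],0],
  [[0,0,0],[0,0,0.012],0],
  [[0,0,0],[0,0,0.01],0],
  [[0,0,0],[0,0,0.01],0],
  [[0,0,0],[0.003,0,0.003],0],
  [[0,0,0],[0.003,0,0.003],0],
  [[0,0,0],[0.002,0,0],0],
  [[0,0,0],[0,0,0],0],
])

```text
t: 8.9
position: [0.5583, -0.1149, 0.0445]
ee_rot: [3.14, -0.077, 0.001]
wrist_force: [-0.5, -0.9, 0.2]
width: 0.0001
grip_force: 0.0
```

Emit:
inch_along([
  [[0,0,0],[0.002,0,0],0],
  [[0,0,0],[0,0,0],0],
])

```text
t: 9.15
position: [0.56, -0.115, 0.0444]
ee_rot: [3.141, -0.077, -0.0]
wrist_force: [-0.2, -0.6, 0.4]
width: -0.0
grip_force: 0.3
```

Emit:
inch_along([
  [[0,0,0],[0.002,0,0],0],
  [[0,0,0],[0,0,0],0],
])

```text
t: 9.4
position: [0.5617, -0.115, 0.0442]
ee_rot: [-3.141, 0.077, 0.001]
wrist_force: [-2.1, -1.2, 1.0]
width: -0.0002
grip_force: 1.2
```

Emit:
inch_along([
  [[0,0,0],[0.001,0,0],0],
  [[0,0,0],[0,0,0],0],
])

```text
t: 9.65
position: [0.5629, -0.115, 0.0442]
ee_rot: [-3.141, 0.077, 0.0]
wrist_force: [-3.0, -0.4, 0.3]
width: -0.0001
grip_force: 1.3
```

Emit:
inch_along([
  [[0,0,0],[-0.025,0,0],0],
  [[0,0,0],[0,0,-0.06],0],
  [[0,0,0],[-0.03,0.04,-0.02],0],
  [[0,0,0],[-0.03,0.05,0],0],
  [[0,0,0],[0,0.05,0],0],
  [[0,0,0],[0,0,0],0],
  [[0,0,0],[0,0,0],0],
])

```text
t: 10.52
position: [0.4714, -0.2504, 0.1243]
ee_rot: [-3.14, 0.078, -0.001]
wrist_force: [-0.3, -0.0, -0.5]
width: -0.0001
grip_force: 0.0
```

Run:
```python
from h import *
to([.477,-.317,.1],None)
w=env.get_image("wrist");e=env.get_image("scene");t=env.get_image("top")
c=np.zeros((600,800,3),np.uint8);c[:384,:512]=w["pixels"];b=cv2.resize(e["pixels"][160:260,200:296],None,fx=3,fy=3);c[:300,512:800]=b
a=cv2.resize(t["pixels"][180:270,205:405],None,fx=2.4,fy=2.4);c[384:384+a.shape[0],:a.shape[1]]=a
f=cv2.resize(e["pixels"][150:230,290:390],None,fx=3,fy=3);c[302:302+f.shape[0],500:800]=f
cv2.imwrite("pics/w6.png",c)
```

```text
tcp [ 0.4714 -0.2504  0.1243] heading -0.05 tilt [0.001 0.   ] move [0.0089 0.0662 0.0243] rotz None
```

View pics/w6.png

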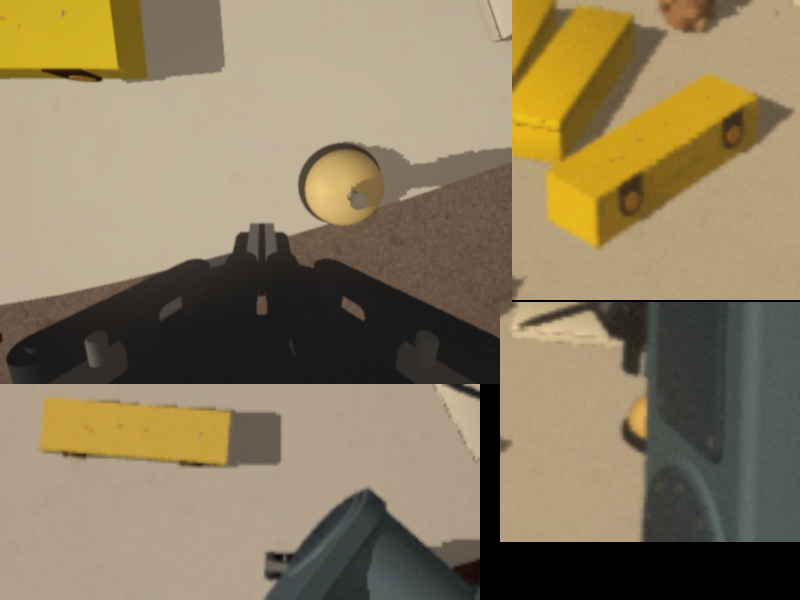

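Both tabs lie flat on the front, at (632,197) and (733,133) in the scene inset, and the lid is shut. The bell's knob is at (358,199) in the wrist view, so I'll triangulate it with the earlier wrist view.

Run:
```python
from h import *
np.set_printoptions(precision=4,suppress=True)
w=env.get_image("wrist");o=dict(w);o["world_from_camera"]=[[-.0481,.9623,.2677,.6828],[-.9988,-.046,-.0142,-.0643],[-.0013,-.2681,.9634,.3176],[0,0,0,1]]
print(tri(ray(w,358,199),ray(o,496,293)));P=plane(w,358,199,.058);print(P)
# dome outline centre, z~.03
h=cv2.cvtColor(w["pixels"],cv2.COLOR_BGR2HSV)[130:235,290:395];m=((h[...,1]>90)&(h[...,2]>140)).astype(np.uint8)
k=max(cv2.findContours(m,0,2)[0],key=cv2.contourArea);(x,y),r=cv2.minEnclosingCircle(k);print(x+290,y+130,r,plane(w,x+290,y+130,.03))
to([P[0],P[1],.125])
```

```text
(array([ 0.4775, -0.3213,  0.0532]), np.float64(0.0003826693381591699))
[ 0.4792 -0.3197  0.058 ]
342.797306060791 188.6408920288086 37.266143798828125 [ 0.4798 -0.3168  0.03  ]
tcp [ 0.4714 -0.2494  0.1241] heading -0.048 tilt [-0.  0.] move [ 0.0111  0.0698 -0.0009] rotz None
```

Emit:
inch_along([
  [[0,0,0],[0.006,0.035,0],0],
  [[0,0,0],[0.005,0.035,0],0],
  [[0,0,0],[0,0,0],0],
  [[0,0,0],[0,0,0.015],0],
  [[0,0,0],[0,0,0.017],0],
  [[0,0,0],[0,0,0],0],
  [[0,0,0],[0,0,0],0],
])

```text
t: 11.6
position: [0.4787, -0.3206, 0.092]
ee_rot: [-3.14, 0.076, 0.001]
wrist_force: [0.3, -0.5, -0.2]
width: 0.0003
grip_force: 0.0
```

```bash
python3 -c "
from h import *
to([.479,-.319,.082])
w=env.get_image('wrist')['pixels'];cv2.imwrite('pics/w7.png',w[130:384,130:400])"
```

```text
tcp [ 0.4787 -0.3206  0.092 ] heading -0.049 tilt [-0.     0.001] move [ 0.0003 -0.0016  0.01  ] rotz None
```

View pics/w7.png

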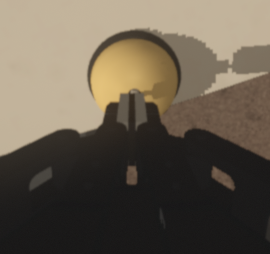

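The fingertips are right over the knob, whose top shows just behind them at (134,92). I'll press in small steps.

Emit:
inch_along([
  [[0,0,0],[0,-0.001,0.006],0],
  [[0,0,0],[0,0,0.004],0],
  [[0,0,0],[0,0,0.002],0],
  [[0,0,0],[0,0,0],0],
])

```text
t: 12.15
position: [0.4786, -0.32, 0.0803]
ee_rot: [-3.14, 0.077, 0.001]
wrist_force: [-1.1, 0.7, 2.1]
width: -0.0001
grip_force: 1.0
```

Emit:
inch_along([
  [[0,0,0],[0,0,0.002],0],
  [[0,0,0],[0,0,0],0],
])

```text
t: 12.4
position: [0.4787, -0.3201, 0.0785]
ee_rot: [-3.141, 0.077, 0.0]
wrist_force: [-2.5, 2.2, 4.4]
width: 0.0
grip_force: 2.4
```

Emit:
inch_along([
  [[0,0,0],[0,0,0.002],0],
  [[0,0,0],[0,0,0],0],
])

```text
t: 12.65
position: [0.4788, -0.3201, 0.0768]
ee_rot: [3.141, -0.077, -0.0]
wrist_force: [-3.4, 1.4, 7.8]
width: 0.0
grip_force: 3.7
```

Emit:
inch_along([
  [[0,0,0],[0,0,0.0015],0],
  [[0,0,0],[0,0,0],0],
  [[0,0,0],[0,0,0],0],
])

```text
t: 13.02
position: [0.4788, -0.3202, 0.0764]
ee_rot: [3.14, -0.077, -0.0]
wrist_force: [-4.8, 5.0, 15.4]
width: -0.0001
grip_force: 7.9
```

The force has risen sharply to 15 N with little more travel, so the knob is at its stop. I'll lift off, move clear and check.

Emit:
inch_along([
  [[0,0,0],[0,0,-0.01],0],
  [[0,0,0],[0,0,-0.04],0],
  [[0,0,0],[0,0,-0.05],0],
  [[0,0,0],[-0.03,0,-0.03],0],
  [[0,0,0],[-0.03,0,0],0],
  [[0,0,0],[0,0,0],0],
  [[0,0,0],[0,0,0],0],
  [[0,0,0],[0,0,0],0],
])

```text
t: 14.02
position: [0.4194, -0.3172, 0.2044]
ee_rot: [-3.14, 0.077, 0.0]
wrist_force: [-0.4, 0.4, 0.0]
width: -0.0001
grip_force: 0.0
```

Run:
```python
from h import *
w=env.get_image("wrist");e=env.get_image("scene");t=env.get_image("top")
c=np.zeros((600,800,3),np.uint8);c[:384,:512]=w["pixels"];b=cv2.resize(e["pixels"][160:260,200:296],None,fx=3,fy=3);c[:300,512:800]=b
a=cv2.resize(t["pixels"][180:270,205:405],None,fx=2.4,fy=2.4);c[384:384+a.shape[0],:a.shape[1]]=a
cv2.imwrite("pics/w8.png",c)
```

```text
(no output)
```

View pics/w8.png

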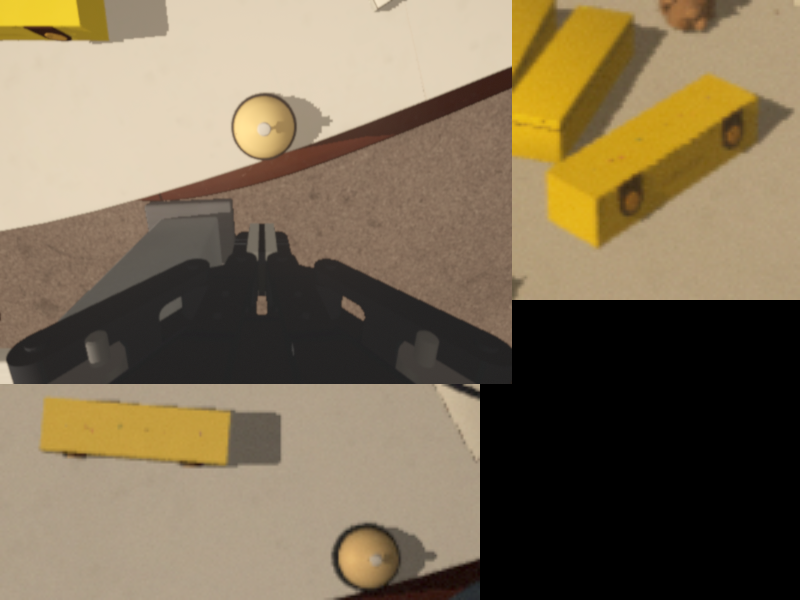

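The carton is shut with both tabs down. The bell stands in its place at (264,127) with the knob up, and the robot is clear, so I'll hand in.

```bash
python3 -c "
from cell import env
print(env.hand_in())"
```

```text
the job is handed in; nothing more can be done
None
```

The job is handed in, with no verdict returned: the lid is shut, both tabs are folded flat on the front, and the bell was pressed to its stop (about 15 N) and looks back up, with the carton nudged only a few millimetres.

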